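# Show which tin goes back and where

### The job

Show the kitchen helper which tin to put away and where it lives: point straight down at the middle of the lid of the taller of the two steel tins, fingertips a few centimetres above it, and stay there for two seconds; then point the same way at the bare round black rubber mat in the wooden tray for two seconds, and finally raise the hand well above everything and finish there. Only point: do not touch, move or pick up anything, and do not point at the other tin, the bowl, the tub or the jar.

Things in the scene. Friction and masses are not known exactly. Their poses are not given: they have to be found in the camera images.
- tall_tin: the taller of two closed round plain steel tins, standing loose on the worktop: 115 mm high, body 64 mm across, lid 68 mm across; origin at the centre of its underside, z up. The two tins, and the jar, stand on the right-hand half and swap places
- tall_tin_lid (a point): centre of the flat top face of the taller tin's lid, 115 mm above the worktop; axes as the tin's
- short_tin: the shorter steel tin, same diameter and look from above but only 70 mm high; origin at the centre of its underside
- tray: rubberwood tray lying fixed on the worktop on the left-hand half, 120 x 320 mm, rim and the two partitions 22 mm high and 8 mm thick; the long side is its y axis; three equal bays in a row, 104 mm apart centre to centre; origin at the centre of its underside. One bay holds the mat, the others the bowl and the tub, in any order
- mat: bare round black rubber mat lying loose in one bay of the tray, 72 mm across, 5 mm thick; origin at the centre of its underside
- mat_top (a point): centre of the mat's upper face, 5 mm above its origin, 13 mm above the worktop and below the tray's rim
- bowl: small purple ceramic bowl, 84 mm across the rim, 45 mm high, in a bay of the tray; origin at the centre of its underside
- tub: clear plastic open tub, 80 x 75 x 50 mm high, in a bay of the tray; origin at the centre of its underside
- jar: closed glass jar with an aluminium cap, 62 mm across, 90 mm high, standing near the tins; origin at the centre of its underside
- teaspoon: steel teaspoon, 140 mm long, lying on the worktop beyond the tray and the tins; origin underneath it, its length along its x axis
- mug: white mug, 80 mm across, 90 mm high, at the right of the worktop, handle on its +y side; origin at the centre of its underside
- mill: dark wooden pepper mill, 48 mm across, 105 mm high, beyond the tray; origin at the centre of its underside

How it is judged:
By the outcome, as a careful person would: the job done as asked, in the order asked, and still so for the second after the job is handed in, with the robot touching nothing.
It also fails if it takes over 38 s, if anything falls off the work surface, if the arm or the gripper's body presses on something with over 40 N, if the wrist force passes 120 N, or if a joint passes its speed limit or range.

### The arm

A 6-joint arm with a two-finger parallel gripper is mounted at the origin on the work surface. World frame = base frame: x ahead of the robot, y to its left, z up, the work surface at z = 0. Lengths are in m, angles in rad, forces in N, time in s.
With the tool pointing down it reaches from about 0.425 to 0.95 m from the base axis. Payload 14.7 kg.
Tool frame: the origin (TCP) lies where the fingers leave the gripper's body, on its centre line; the fingertips stand 73 mm ahead of it and the grasp point (between the pads) lies 54 mm ahead of it; z points along the fingers, y is the line along which they close (so a half turn about z gives the same grasp; the last joint's range is limited). The gripper opens to 85 mm and grips with 20 to 120 N. Pads are 22 mm wide; open, the fingers measure 114 mm over their backs; the gripper's body (76 mm by 85 mm) begins 54 mm behind the grasp point. The pads swing forward as they close: fully open they stand 13 mm farther back than shut.
Start: joints at [-1.238, 0.48, 1.596, -0, 1.065, -0.047], TCP at [0.241, -0.604, 0.304] pointing down, gripper open.
Joint ranges: [-2.75, 2.75], [-0.82, 2.05], [0.23, 2.67], [-1.56, 4.7], [0.09, 2.69], [-2.92, 2.92]. Speed limits (rad/s): [1.89, 1.89, 2.39, 3.01, 3.01, 3.01].

### API

Orientations are given as a unit quaternion [x, y, z, w].
In Python, from rig import manip gives the robot as it stands.
- The arm moves only by the shell command python3 -m crank 'ROWS' [FORCE]. ROWS is text: rows parted by semicolons, each of 7 numbers parted by spaces: the shift along the tool's x, y, z in mm, then the turn, a rotation vector about the tool's x, y, z in degrees, then the closure, from 0 (fully open) to 1 (shut). In form: x y z ax ay az grip; .... A call has 1 to 10 rows; each row is the pose to reach, as a shift and turn from the pose commanded when the call began, along the tool's axes at that moment; what a row does not reach only later rows make up. A row lasts 1/12 s, in which the tool goes at most 41.7 mm and 7.16 degrees, less where a joint would pass 70% of its speed; a pose out of reach is approached as far as the arm can. A call with a gripper value outside its range is refused whole. The fingers move at their own pace and stop on an object; FORCE is the grip in N (left out, the last holds). Time passes only in rows, so rows that repeat a pose let the fingers close. It gives the time, the measured TCP pose, the force, the opening and the grip force at its end, in the units of the state.
- manip.state(): the state, without advancing time (a new reading comes with each control period).
- manip.read_camera(name): name is "side" or "top"; returns the picture (400x640x3 uint8, blue, green, red); there is no depth.
- manip.camera_model(name): a dict with "K" (3x3 intrinsics, pixels), "eye" and "orientation" of the camera in the world. Camera axes: x right, y up, looking along -z (the intrinsics and any distortion apply to the point x, -y, -z); pixel columns grow to the right and rows downward; lengths in m; the calibration is good to about 2 mm. A picture is of the moment at which its call begins. camera_model takes no time and is no camera call.
- manip.finish_job(): hands the job in; it is judged then, once.
The state is a dict: "t": time; "joint_pos": joint angles; "qvel": joint speeds; "effort": joint torques, N m; "ee_pos": TCP position; "orientation": TCP orientation; "force": force on the tool from outside, world axes, zero at the start; "wrist_torque": the same for the moment, N m; "finger_gap": finger opening in m; "grip_force": force on a finger pad.
Only numpy, scipy, OpenCV 4.12 (cv2) and the standard library are available. Lean on these libraries where they do the work, as an engineer would, in place of code of your own. Each camera call takes 0.05 s, during which the arm holds its last target. There are 200 camera calls.

## Working session

There is one attempt and no reset: what is moved stays moved. The work goes in short steps, Python scripts to look and compute and a shell command to move; the robot and the scene stay as the last step left them, time stands still between calls to the robot, and variables do not carry over. Pictures are saved under pics/ and viewed, at most 10 in all, crops included, and the job is handed in when it is done.

```bash
mkdir -p pics
python3 - <<'E'
from rig import manip
import cv2
for n in("top","side"):
    cv2.imwrite(f"pics/{n}0.png",manip.read_camera(n)); print(n,manip.camera_model(n))
print(manip.state())
E
```

```text
top {'K': array([[449.29894076,   0.        , 325.89053373],
       [  0.        , 449.29894076, 199.98304753],
       [  0.        ,   0.        ,   1.        ]]), 'eye': array([ 0.49458256, -0.02852302,  1.12561981]), 'orientation': array([ 0.03391529, -0.03437718, -0.70257989,  0.70996441])}
side {'K': array([[428.64953004,   0.        , 314.51708992],
       [  0.        , 428.64953004, 191.53030525],
       [  0.        ,   0.        ,   1.        ]]), 'eye': array([0.28690696, 0.89855983, 0.76563736]), 'orientation': array([-0.07278269,  0.45248113,  0.87406816, -0.16114701])}
{'t': 0.1, 'joint_pos': array([-1.23760316e+00,  4.80784844e-01,  1.59681139e+00,  2.50161989e-07,
        1.06509469e+00, -4.65737551e-02]), 'qvel': array([-0.00116598, -0.00187641, -0.00060453,  0.00205272, -0.00043519,
       -0.00096465]), 'effort': array([-9.43662708e-04, -9.52259231e+01, -4.31041610e+01, -1.51886989e-04,
        5.22862116e-03,  4.62113675e-06]), 'ee_pos': array([ 0.24089814, -0.6034    ,  0.30332613]), 'orientation': array([ 9.82026101e-01,  1.88744363e-01, -7.83190997e-05, -5.43521928e-04]), 'force': array([-0.42727426,  0.49010806, -0.20659738]), 'wrist_torque': array([-0.00465294, -0.02918529, -0.00689847]), 'grip_force': 0.0, 'finger_gap': 0.08530527158948897}
```

View pics/top0.png

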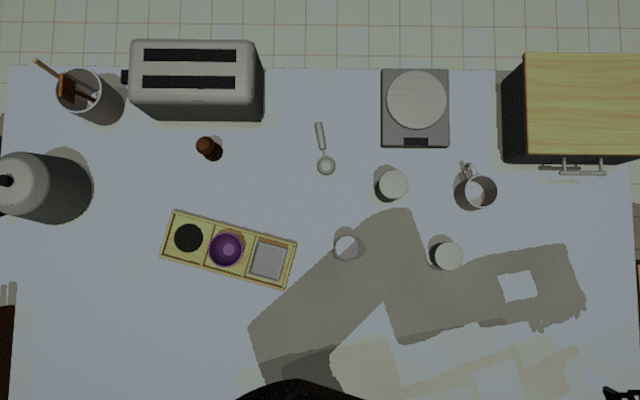

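View pics/side0.png

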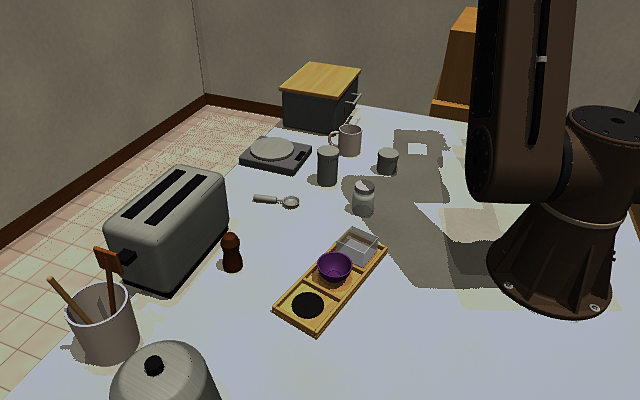

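The top view shows the mat near (188,238) and tins near (394,184) and (448,256). In the side view the tall tin's lid is at about (328,150) and the short tin is near (388,154). Next I'll enlarge the crops and compute positions.

```bash
cat > h.py <<'E'
from rig import manip
import numpy as np
from scipy.spatial.transform import Rotation as R
def ray(n,u,v,z):
    m=manip.camera_model(n);d=np.linalg.inv(m["K"])@[u,v,1];d=R.from_quat(m["orientation"]).apply([d[0],-d[1],-d[2]])
    return m["eye"]+d*(z-m["eye"][2])/d[2]
def proj(n,p):
    m=manip.camera_model(n);c=R.from_quat(m["orientation"]).inv().apply(np.array(p)-m["eye"]);q=m["K"]@[c[0],-c[1],-c[2]];return (q[:2]/q[2]).round(1)
E
python3 - <<'E'
from h import *
import cv2
t=cv2.imread("pics/top0.png");s=cv2.imread("pics/side0.png")
f=lambda i,x,y:cv2.resize(i[y:y+60,x:x+80],None,fx=5,fy=5,interpolation=cv2.INTER_CUBIC)
cv2.imwrite("pics/c.png",np.vstack([np.hstack([f(t,355,155),f(t,150,208)]),np.hstack([f(s,290,130),f(s,270,275)])]))
for n,u,v,z in[("top",394,184,.115),("side",328,150,.115),("top",448,256,.07),("side",388,154,.07),("top",188,238,.013),("side",308,305,.013)]:print(n,ray(n,u,v,z))
E
```

```text
top [ 0.63057604 -0.18276432  0.115     ]
side [ 0.63078457 -0.18141737  0.115     ]
top [ 0.46859459 -0.31491612  0.07      ]
side [ 0.46755679 -0.30473896  0.07      ]
top [0.5046278  0.31046708 0.013     ]
side [0.50460288 0.31249061 0.013     ]
```

View pics/c.png

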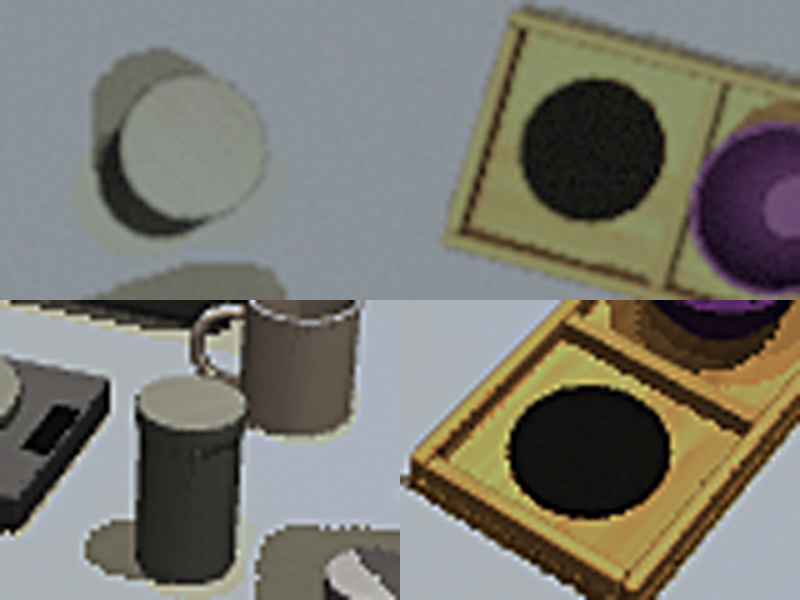

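The crops put the tall tin's lid at (393.6,184.6) in the top view, which is about (0.630,-0.182,0.115), and the side view agrees. The mat at (188.6,237.8) is about (0.505,0.311,0.013). I'm setting out toward the tin now, raised and with the fingers shut.

```bash
python3 -m crank '0 0 -20 0 0 0 1; 0 0 -50 0 0 0 1; 30 -14 -60 0 0 0 1; 66 -31 -60 0 0 0 1; 102 -48 -60 0 0 0 1; 138 -66 -60 0 0 0 1; 174 -83 -60 0 0 0 1; 210 -100 -60 0 0 0 1; 246 -117 -60 0 0 0 1; 282 -134 -60 0 0 0 1'
python3 -m crank '36 -17 0 0 0 0 1; 72 -34 0 0 0 0 1; 108 -51 0 0 0 0 1; 144 -69 0 0 0 0 1; 180 -86 0 0 0 0 1; 210 -100 0 0 0 0 1; 228 -109 0 0 0 0 1; 235 -113 0 0 0 0 1; 235 -113 0 0 0 0 1; 235 -113 0 0 0 0 1'
python3 - <<'E'
from h import *
import cv2
s=manip.state();r=R.from_quat(s["orientation"])
print(s["t"],s["ee_pos"],r.as_matrix().round(4),s["finger_gap"])
for n,u,v in(("top",393.6,184.6),("side",328,150.5)):
    g=ray(n,u,v,.115)+[0,0,.108];print(n,r.inv().apply(g-s["ee_pos"])*1000)
a=manip.read_camera("side");cv2.imwrite("pics/s1.png",cv2.resize(a[40:240,230:500],None,fx=2.9,fy=2.9))
E
```

```text
t: 0.93
ee_pos: [0.4541, -0.3729, 0.3638]
orientation: [0.982, 0.189, -0.0, -0.0]
force: [0.3, -0.5, 0.2]
finger_gap: -0.0
grip_force: 0.0
t: 1.77
ee_pos: [0.6291, -0.1829, 0.3635]
orientation: [0.982, 0.189, -0.0, -0.0]
force: [-0.7, -0.4, -0.6]
finger_gap: 0.0003
grip_force: 0.0
1.7667 [ 0.62906567 -0.18287622  0.36350977] [[ 9.285e-01  3.712e-01 -1.000e-03]
 [ 3.712e-01 -9.285e-01 -0.000e+00]
 [-9.000e-04 -3.000e-04 -1.000e+00]] 0.00033307849243697894
top [  0.62974237  -0.85805626 140.50953687]
side [  2.42120044  -3.69096557 140.50880778]
```

View pics/s1.png

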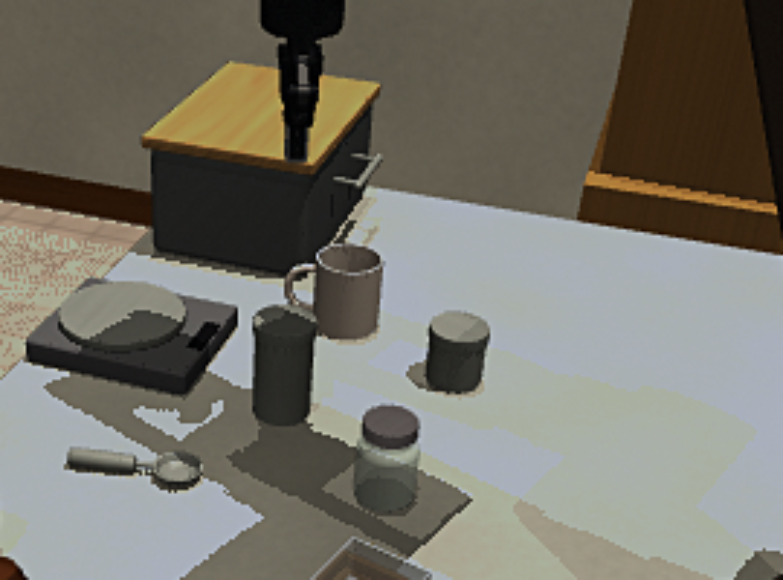

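The hand is above the tall tin: the fingertips at crop (297,158) are over the lid at (283,320), and nothing has been disturbed. I'll descend 140 mm and hold.

```bash
python3 -m crank '1 -2 25 0 0 0 1; 1 -2 55 0 0 0 1; 1 -2 85 0 0 0 1; 1 -2 108 0 0 0 1; 1 -2 124 0 0 0 1; 1 -2 134 0 0 0 1; 1 -2 139 0 0 0 1; 1 -2 140 0 0 0 1; 1 -2 140 0 0 0 1; 1 -2 140 0 0 0 1'
python3 - <<'E'
from h import *
import cv2
a=manip.read_camera("side");b=manip.read_camera("top")
f=lambda i,x,y:cv2.resize(i[y:y+100,x:x+80],None,fx=5,fy=5)
cv2.imwrite("pics/s2.png",np.hstack([f(a,290,100),f(b,355,135)]))
E
```

```text
t: 2.65
ee_pos: [0.6302, -0.1808, 0.2251]
orientation: [0.982, 0.189, 0.001, 0.0]
force: [1.2, -1.5, 0.4]
finger_gap: -0.0004
grip_force: 0.0
```

View pics/s2.png

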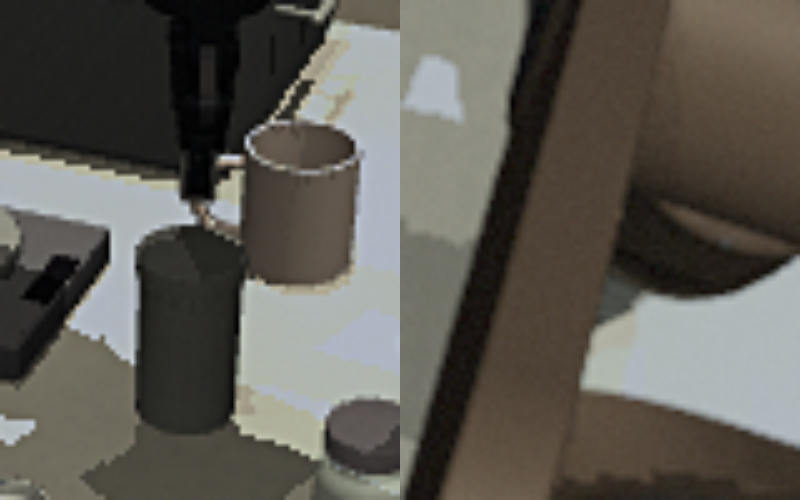

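The fingertips at crop (198,195) stand about 35 mm over the middle of the lid at (191,252). Holding for over two seconds.

```bash
for i in 1 2 3; do python3 -m crank '0 0 0 0 0 0 1; 0 0 0 0 0 0 1; 0 0 0 0 0 0 1; 0 0 0 0 0 0 1; 0 0 0 0 0 0 1; 0 0 0 0 0 0 1; 0 0 0 0 0 0 1; 0 0 0 0 0 0 1; 0 0 0 0 0 0 1; 0 0 0 0 0 0 1' | head -2; done
python3 - <<'E'
from h import *
s=manip.state();r=R.from_quat(s["orientation"])
for n,u,v in(("top",188.6,237.8),("side",308,305)):
    g=ray(n,u,v,.013)+[0,0,.108];print(g,r.inv().apply(g-s["ee_pos"])*1000)
E
```

```text
t: 3.58
ee_pos: [0.6298, -0.1804, 0.2239]
t: 4.42
ee_pos: [0.6297, -0.1804, 0.2239]
t: 5.25
ee_pos: [0.6298, -0.1804, 0.2239]
[0.50513471 0.30900718 0.121     ] [  65.68339184 -500.69766615  102.89115976]
[0.50460288 0.31249061 0.121     ] [  66.48093867 -504.1300199   102.89127019]
```

```bash
python3 -m crank '0 0 -20 0 0 0 1; 0 0 -55 0 0 0 1; 0 0 -90 0 0 0 1; 2 -15 -110 0 0 0 1; 6 -47 -120 0 0 0 1; 11 -84 -120 0 0 0 1; 16 -122 -120 0 0 0 1; 21 -160 -120 0 0 0 1; 26 -198 -120 0 0 0 1; 31 -236 -120 0 0 0 1'
python3 -m crank '5 -38 0 0 0 0 1; 10 -76 0 0 0 0 1; 15 -114 0 0 0 0 1; 20 -152 0 0 0 0 1; 25 -190 0 0 0 0 1; 29 -222 0 0 0 0 1; 33 -248 0 0 0 0 1; 35 -262 0 0 0 0 1; 35 -266 0 0 0 0 1; 35 -266 0 0 0 0 1'
python3 - <<'E'
from h import *
s=manip.state();r=R.from_quat(s["orientation"])
print(s["joint_pos"],r.inv().apply([.505-s["ee_pos"][0],.3105-s["ee_pos"][1],.121-s["ee_pos"][2]])*1000)
E
```

```text
t: 6.08
ee_pos: [0.5703, 0.0518, 0.3441]
orientation: [0.982, 0.189, 0.0, 0.0]
force: [1.0, 0.9, 0.4]
finger_gap: 0.0
grip_force: 0.0
t: 6.92
ee_pos: [0.5047, 0.3108, 0.3438]
orientation: [0.982, 0.189, -0.0, 0.0]
force: [-0.8, 0.3, -0.2]
finger_gap: -0.0
grip_force: 0.0
[ 5.00882106e-01  3.62164922e-01  1.68496747e+00 -1.65105024e-04
  1.09472074e+00  1.69051930e+00] [  0.24497933   0.33936892 222.77260115]
```

```bash
python3 -m crank '0 0 25 0 0 0 1; 0 0 58 0 0 0 1; 0 0 91 0 0 0 1; 0 0 124 0 0 0 1; 0 0 155 0 0 0 1; 0 0 182 0 0 0 1; 0 0 203 0 0 0 1; 0 0 216 0 0 0 1; 0 0 222 0 0 0 1; 0 0 222 0 0 0 1'
python3 - <<'E'
from h import *
import cv2
a=manip.read_camera("side");cv2.imwrite("pics/s3.png",cv2.resize(a[200:360,240:420],None,fx=3.6,fy=3.6))
E
```

```text
t: 7.75
ee_pos: [0.5049, 0.3088, 0.1208]
orientation: [0.982, 0.188, -0.001, 0.0]
force: [-0.1, -0.5, -0.1]
finger_gap: -0.0001
grip_force: 0.0
```

View pics/s3.png

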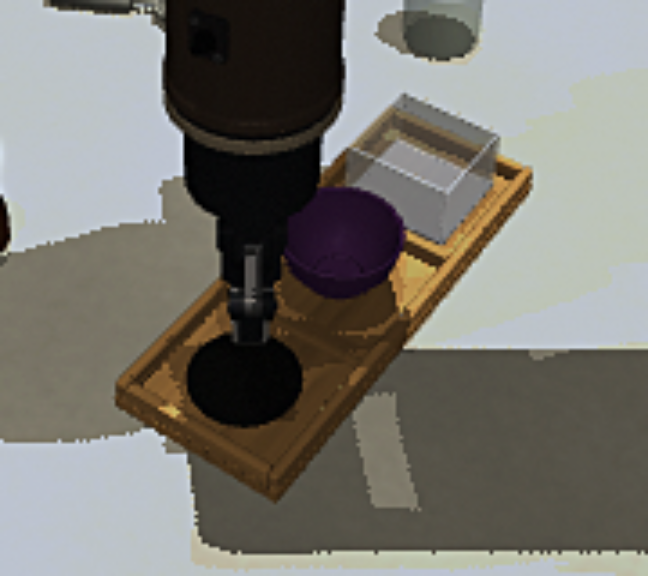

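The fingertips, near crop (250,345), hover over the mat centred at (245,380), clear of the bowl. I'll hold, then raise straight up.

```bash
for i in 1 2 3; do python3 -m crank '0 0 0 0 0 0 1; 0 0 0 0 0 0 1; 0 0 0 0 0 0 1; 0 0 0 0 0 0 1; 0 0 0 0 0 0 1; 0 0 0 0 0 0 1; 0 0 0 0 0 0 1; 0 0 0 0 0 0 1; 0 0 0 0 0 0 1; 0 0 0 0 0 0 1' | head -2; done
python3 -m crank '0 0 -20 0 0 0 1; 0 0 -52 0 0 0 1; 0 0 -86 0 0 0 1; 0 0 -120 0 0 0 1; 0 0 -154 0 0 0 1; 0 0 -188 0 0 0 1; 0 0 -222 0 0 0 1; 0 0 -256 0 0 0 1; 0 0 -285 0 0 0 1; 0 0 -310 0 0 0 1'
python3 -m crank '0 0 -25 0 0 0 1; 0 0 -45 0 0 0 1; 0 0 -55 0 0 0 1; 0 0 -60 0 0 0 1; 0 0 -60 0 0 0 1; 0 0 -60 0 0 0 1; 0 0 -60 0 0 0 1; 0 0 -60 0 0 0 1; 0 0 -60 0 0 0 1; 0 0 -60 0 0 0 1'
python3 - <<'E'
from rig import manip
import cv2
cv2.imwrite("pics/s4.png",manip.read_camera("side"))
E
```

```text
t: 8.63
ee_pos: [0.5049, 0.3103, 0.1219]
t: 9.47
ee_pos: [0.505, 0.3103, 0.1219]
t: 10.3
ee_pos: [0.505, 0.3103, 0.1219]
t: 11.13
ee_pos: [0.5049, 0.3103, 0.4345]
orientation: [0.982, 0.189, 0.001, -0.0]
force: [0.2, -1.7, -0.5]
finger_gap: 0.0003
grip_force: 0.0
t: 11.97
ee_pos: [0.5049, 0.3103, 0.4913]
orientation: [0.982, 0.189, -0.0, 0.0]
force: [1.0, 0.4, -0.8]
finger_gap: 0.0
grip_force: 0.0
```

View pics/s4.png

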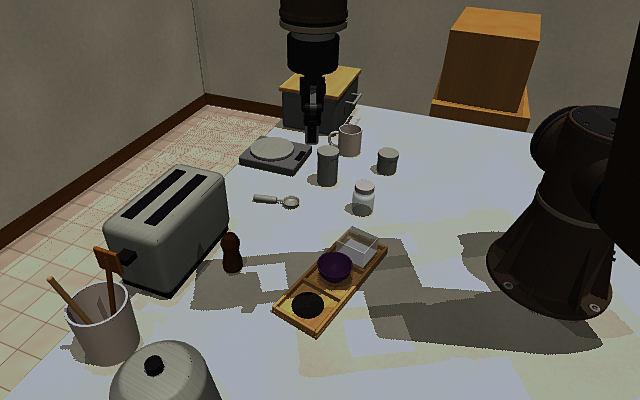

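The hand is high, with its tips at (312,140) and about 0.42 m up. Both tins, the mat (308,305) and everything else are where they began, so I'm handing in.

```bash
python3 -c "
from rig import manip
print(manip.finish_job())"
```

```text
the job is handed in; nothing more can be done
None
```

I pointed at the taller tin's lid and then the mat for over two seconds each, about 35 mm above, touching nothing, then raised the hand clear and handed the job in at about 12 s.

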